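Set the bench extraction branch for sanding

ROBOT

A 7-joint arm with a two-finger parallel gripper is mounted at the origin on the work surface; the furniture and walls round the work are solid. World frame = base frame: x ahead of the robot, y to its left, z up, the work surface at z = 0. Lengths are in m, angles in rad, forces in N, time in s.
With the tool pointing down it reaches from about 0.425 to 0.925 m from the base axis. Payload 6.8 kg.
Tool frame: the origin (TCP) lies at the very end of the fingers, on their centre line; the grasp point (between the pads) lies 19 mm behind it (r.tcp_to_grasp is the distance from the TCP to the grasp point, in m); z points along the fingers, y is the line along which they close (so a half turn about z gives the same grasp; the last joint's range is limited). The gripper opens to 85 mm and grips with 20 to 120 N. Pads are 22 mm wide; open, the fingers measure 114 mm over their backs; the gripper's body (76 mm by 85 mm) begins 54 mm behind the grasp point. The pads swing forward as they close: fully open they stand 13 mm farther back than shut.
Start: joints at [1.06, 0.477, 0.022, 1.555, -0.011, 1.109, -0.083], TCP at [0.265, -0.621, 0.231] pointing down, gripper open.
Joint ranges: [-2.96, 2.96], [-0.34, 2.1], [-1.41, 1.46], [0.24, 2.44], [-1.37, 4.51], [0.17, 1.92], [-2.96, 2.96]. Speed limits (rad/s): [2.39, 2.39, 3.14, 3.14, 3.14, 3.14, 3.14].

INTERFACE

Orientations are given as a rotation vector (axis times angle).
In Python, from bench import r gives the robot as it stands.
- The arm moves only by the tool step_arm, never from a script. Its argument "moves" is a list of rows, each a list of 7 numbers: the shift along the tool's x, y, z in mm, then the turn, a rotation vector about the tool's x, y, z in rad, then the finger opening in mm, from 0 to 85.4. A call has 1 to 8 rows; each row is the pose to reach, as a shift and turn from the pose commanded when the call began, along the tool's axes at that moment; what a row does not reach only later rows make up. A row lasts 1/10 s, in which the tool goes at most 50 mm and 8.59 degrees, less where a joint would pass 70% of its speed; a pose out of reach is approached as far as the arm can. A call with a gripper value outside its range is refused whole. The fingers move at their own pace and stop on an object; "grip_force" is the grip in N (left out, the last holds). Time passes only in rows, so rows that repeat a pose let the fingers close. It gives the time, the measured TCP pose, the force, the opening and the grip force at its end, in the units of the state.
- r.get_obs(): the state, without advancing time (a new reading comes with each control period).
- r.grab_frame(name): name is "side" or "top" or "wrist"; returns a dict with "image" (480x640x3 uint8, red, green, blue), "depth" (480x640 float32, m along the optical axis (not along the pixel's ray), 0 where there is no reading), "mtx" (3x3 intrinsics, pixels), "rvec" (rotation vector, rad) and "tvec" (3), from world to camera coordinates, as OpenCV has them. Camera axes: x right, y down, z forward; pixel columns grow to the right and rows downward; lengths in m; the calibration is good to about 2 mm. A picture is of the moment at which its call begins.
- r.hand_in(): hands the job in; it is judged then, once.
The state is a dict: "clock": time; "joints": joint angles; "qvel": joint speeds; "tau": joint torques, N m; "tcp_pos": TCP position; "orientation": TCP orientation; "contact_force": force on the tool from outside, world axes, zero at the start; "moment": the same for the moment, N m; "grip_width": finger opening in m; "gripper_force": force on a finger pad.
Only numpy, scipy, OpenCV 4.12 (cv2) and the standard library are available. Lean on these libraries where they do the work, as an engineer would, in place of code of your own. Each camera call takes 0.05 s, during which the arm holds its last target. There are 200 camera calls.

TASK

Get the bench's dust extraction ready for sanding. Pull the slide gate up by its black knob until its spring catch clicks in, so that it stays fully open, and set the valve lever to the notch with the red dot: squeeze the trigger against the handle, swing the lever, and let go so that the trigger springs back and the pawl locks in that notch. Leave the other things on the bench where they are.

Things in the scene. Friction and masses are not known exactly. Their poses are not given: they have to be found in the camera images.
- branch: Fixed dust-extraction branch, 340 mm long: 50 mm steel pipe 55 mm above the bench, blue butterfly valve in the middle, aluminium slide gate and black hood at one end, bend down into the bench at the other. Origin on the bench under the valve spindle; z up, y along the pipe (bend at +123 mm, gate at -125 mm, hood mouth at -214 mm). Its -x side faces the robot. Place and heading vary.
- spindle (a point): On the valve's upright spindle axis, 124 mm above the bench, at the top face of the aluminium index plate (quarter disc, radius 66 mm) under the lever. Steel pins stand 7.5 mm up from it on a 45 mm radius; the lever's pawl locks between two pins. Under the handle's swing (more than 70 mm from the spindle) nothing stands higher than 100 mm.
- valve_lever (a joint): Lever angle about the spindle, rad, -0.02 to 1.59; grows clockwise seen from above. At q the handle points along (-cos q, sin q) in the branch's frame: 0 = shut, at right angles to the pipe; pi/2 = along the pipe to +y. Notches every 15 degrees from 0, with 1 degree of play. Starts in the notch at 0. With the trigger squeezed it turns with about 1 N at the handle and stays where left.
- handle_grip (a point): On the centre line of the black rubber handle, 120 mm out from the spindle, 139 mm above the bench. The handle is 16 mm wide, 22 mm high (128 to 150 mm above the bench) and reaches from 92 to 172 mm out. Between spindle and handle the lever is two steel rails with a window between.
- trigger_grip (a point): On the outer face of the flat steel trigger (20 mm high, 128 to 148 mm above the bench), 120 mm out from the spindle when squeezed. It stands on the left of the handle, looking out from the spindle. Released, this face is 37 mm left of the handle's centre line (50 mm at the trigger's end); squeezed home 16 mm, parallel to the handle, and handle and trigger are 24 mm wide together.
- trigger (a joint): Trigger angle, rad: 0 = released, pawl in a notch; 0.27 = squeezed home on the handle. Pawl clear of the pins from about 0.2. It hinges on an upright pin on the lever, 42 mm out and 20 mm left of the centre line. Its spring takes 4 to 6 N at trigger_grip. Let go within 4 degrees of a notch, the pawl draws the lever into it and this returns to below 0.02.
- lever_pointer (a point): Middle of the lever's sight window, on the handle's centre line 55 mm out from the spindle, at the height of the index plate's top (124 mm). It must come to stand over the red dot.
- dot_red: Red setting dot, 8 mm across, on the index plate 55 mm from the spindle, at the notch for sanding: 15, 30, 45 or 60 degrees. Origin at its underside, 124 mm above the bench. Its direction from the spindle is the lever angle wanted.
- dot_yellow: Yellow dot like the red one, at another notch (another tool's setting).
- dot_green: Green dot like the red one, at another notch (another tool's setting).
- dot_blue: Blue dot like the red one, at another notch (another tool's setting).
- gate_knob (a point): Centre of the gate's round black knob, 28 mm across, 24 mm high, 148 mm above the bench with the gate shut; it moves straight up with the gate. Blade top 26 mm below this point, on a 12 mm stem. Housing 97 mm high; the black catch block on it, 117 mm high, stands 40 to 72 mm from the knob's axis on the branch's -x side.
- gate (a joint): Height of the gate, m: 0 = shut, 0.050 = fully open with the spring catch in its notch, 0.052 = upper stop. Starts 0 to 20 mm up. Lifting takes about 6 N; friction holds it where it is left. Once caught, some 10 N downwards would push it out again.
- catch (a joint): Spring catch ball, m: about 0.0024 while it rides on the blade's edge, below 0.0008 once dropped into the blade's notch (gate at 0.050). It draws the blade in over the last 2 mm.
- sanding_block: Cork sanding block, 68 x 110 x 30 mm, lying loose on the bench; origin at the middle of its underside. To be left alone.
- masking_tape: Roll of masking tape, 82 mm across, 24 mm high, lying loose; origin at the middle of its underside. To be left alone.

How it is judged:
At the end, for the whole second after the job is handed in: The gate is fully open (within 1.5 mm) with its spring catch in the notch, and the lever's sight window stands over the red dot (within 4 mm, about 4 degrees) with the trigger released and the pawl in that notch (value of joint gate above 0.0485 m and value of joint catch below 0.0012 m and horizontal distance between lever_pointer and dot_red below 0.004 m and value of joint trigger below 0.05 rad); the robot touches nothing.
It fails at once if a loose bystander (sanding block or masking tape) is moved more than 20 mm (distance of any of sanding_block, masking_tape from where it was at the start of the episode above 0.02 m).
It also fails if it takes over 45 s, if anything falls off the work surface, if the arm or the gripper's body presses on something with over 40 N, if the wrist force passes 120 N, or if a joint passes its speed limit or range.

## Working session

There is one attempt and no reset: what is moved stays moved. The work goes in short steps, Python scripts to look and compute and a tool call to move; the robot and the scene stay as the last step left them, time stands still between calls to the robot, and variables do not carry over. Pictures are saved under pics/ and viewed, at most 10 in all, crops included, and the job is handed in when it is done.

Besides the shell and the picture viewer there is one more tool, called by a JSON object that holds its "fn" and its "kwargs". step_arm: Moves the arm, as the interface text tells. Its arguments: {"type":"object","properties":{"moves":{"type":"array","items":{"type":"array","items":{"type":"number"}}},"grip_force":{"type":"number"}},"required":["moves"]}

```bash
mkdir -p pics; python3 - <<'E'
from bench import r
import cv2,pickle
o=r.get_obs();print({k:o[k] for k in('clock','tcp_pos','orientation','grip_width','contact_force')})
for n in('top','side'):
    f=r.grab_frame(n);pickle.dump(f,open(n+'.pkl','wb'));cv2.imwrite(f'pics/{n}0.png',f['image'][:,:,::-1])
    R=cv2.Rodrigues(f['rvec'])[0];print(n,-R.T@f['tvec'].ravel(),R.tolist(),f['mtx'].tolist())
E
```

```text
{'clock': 0.0, 'tcp_pos': array([ 0.26436302, -0.62043057,  0.23032962]), 'orientation': array([-3.07635295e+00, -6.28175952e-01,  7.56218369e-04]), 'grip_width': 0.08549343820616223, 'contact_force': array([-0.02497532,  1.29870726,  0.10289278])}
top [ 0.31132768 -0.05760244  1.01582699] [[0.0027475997877147718, -0.999774548616095, 0.02105475326120737], [-0.9862027957430773, -0.006194085420103024, -0.16542575063860765], [0.16551887011439176, -0.020309732772546205, -0.9859974738257512]] [[437.7684570787446, 0.0, 311.31233660755316], [0.0, 437.7684570787446, 242.83002734684268], [0.0, 0.0, 1.0]]
side [ 0.71659436 -0.40965864  0.84783993] [[0.8481425626256056, 0.5297408513405375, -0.005368787933320157], [0.4557128422568266, -0.7347127602074144, -0.502516631954214], [-0.2701481054256628, 0.423759118379068, -0.864550872259996]] [[517.1849735663532, 0.0, 322.6974055664312], [0.0, 517.1849735663532, 244.05525235696237], [0.0, 0.0, 1.0]]
```

View pics/top0.png

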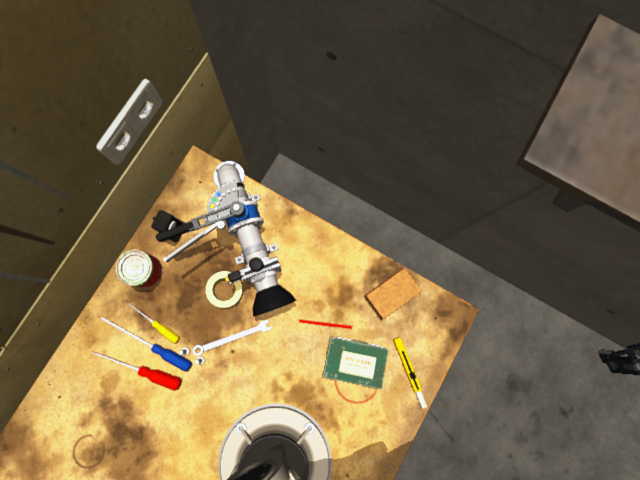

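View pics/side0.png

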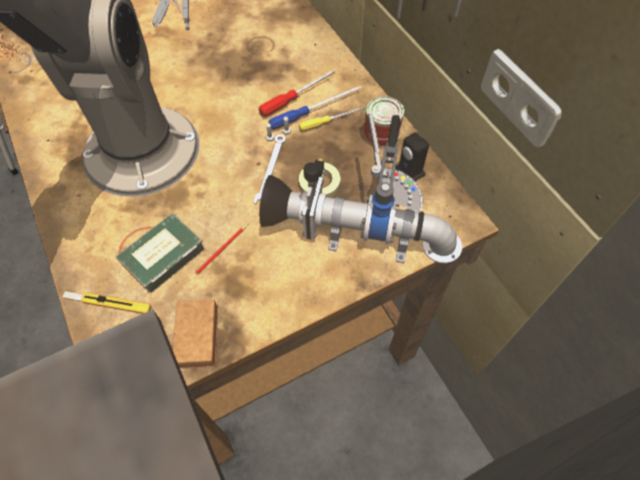

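```bash
python3 - <<'E'
import cv2,numpy as np
a=cv2.imread('pics/top0.png')[150:310,140:300];b=cv2.imread('pics/side0.png')[90:270,250:450]
a=cv2.resize(a,(400,400),interpolation=cv2.INTER_CUBIC);b=cv2.resize(b,(400,360),interpolation=cv2.INTER_CUBIC)
b=cv2.copyMakeBorder(b,0,40,0,0,0);cv2.imwrite('pics/crop.png',np.hstack([a,b]))
E
```

```text
(no output)
```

View pics/crop.png

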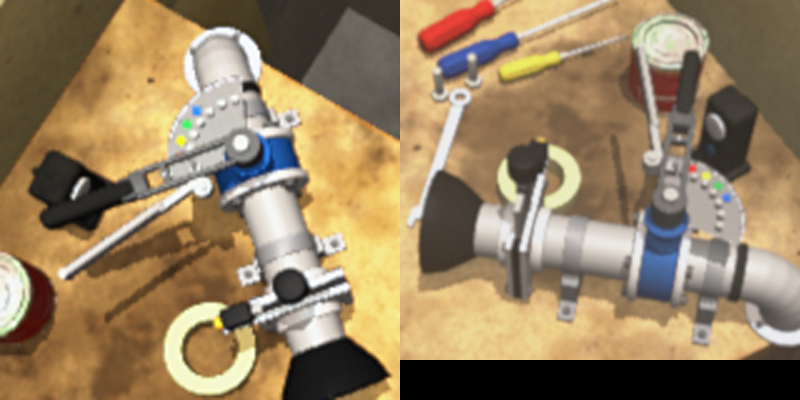

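```bash
cat > h.py <<'E'
import cv2,numpy as np,pickle
def ray(f,uv,z):
    R=cv2.Rodrigues(f['rvec'])[0];c=-R.T@f['tvec'].ravel()
    d=R.T@np.linalg.inv(f['mtx'])@np.array([uv[0],uv[1],1.]);return c+d*(z-c[2])/d[2]
def cloud(f):
    v,u=np.mgrid[:480,:640];d=f['depth'];R=cv2.Rodrigues(f['rvec'])[0]
    p=np.stack([u,v,np.ones_like(u)],-1)@np.linalg.inv(f['mtx']).T*d[...,None]
    return (p-f['tvec'].ravel())@R
def tri(f,a,g,b):
    P=[k['mtx']@np.c_[cv2.Rodrigues(k['rvec'])[0],k['tvec'].ravel()] for k in(f,g)]
    X=cv2.triangulatePoints(P[0],P[1],np.array(a,float).reshape(2,1),np.array(b,float).reshape(2,1)).ravel();return X[:3]/X[3]
E
python3 - <<'E'
from h import *
F={n:pickle.load(open(n+'.pkl','rb')) for n in('top','side')}
box={'top':(205,180,240,225),'side':(380,160,425,215)}
for n,f in F.items():
    hsv=cv2.cvtColor(f['image'],cv2.COLOR_RGB2HSV);C=cloud(f)
    print(n,'bench z',np.median(C[300:310,200:205,2] if n=='top' else C[150:160,260:280,2]))
    x0,y0,x1,y1=box[n]
    for c,(lo,hi) in dict(red=(170,186),yellow=(22,34),green=(45,80),blue=(105,125)).items():
        H=hsv[...,0].astype(int);H=np.where((H<6),H+180,H) if c=='red' else H
        m=((H>=lo)&(H<=hi)&(hsv[...,1]>110)&(hsv[...,2]>100)).astype(np.uint8)
        m[:y0]=0;m[y1:]=0;m[:,:x0]=0;m[:,x1:]=0
        k,l,s,ce=cv2.connectedComponentsWithStats(m)
        for i in range(1,k):
            if 4<s[i,4]<60: print(c,ce[i].round(1),s[i,4],ray(f,ce[i],.125).round(4))
    Z=C[...,2]; V=(f['depth']>0)&(Z>.125)&(Z<.26)&(C[...,0]>.25)&(C[...,1]>-.2)&(C[...,1]<.5)
    k,l,s,ce=cv2.connectedComponentsWithStats(V.astype(np.uint8))
    for i in range(1,k):
        if s[i,4]>15:
            p=C[l==i];rc=cv2.minAreaRect(p[:,:2].astype(np.float32))
            print('comp',ce[i].round(1),s[i,4],'mean',p.mean(0).round(4),'zmax',p[:,2].max().round(4),np.percentile(p[:,2],[50,90]).round(4),'rect',np.round(rc[0],4),np.round(rc[1],4),rc[2])
E
```

```text
top bench z 0.0002810607593670606
yellow [211.2 183.6] 5 [0.5857 0.1348 0.125 ]
yellow [207.4 197.2] 20 [0.5562 0.1416 0.125 ]
yellow [212.  205.8] 12 [0.5377 0.1312 0.125 ]
green [214.3 199.2] 9 [0.552  0.1269 0.125 ]
blue [218. 194.] 8 [0.5633 0.1197 0.125 ]
blue [233.8 220. ] 52 [0.5078 0.085  0.125 ]
comp [116.4 175.3] 14321 mean [0.5872 0.2975 0.1943] zmax 0.26 [0.1945 0.2493] rect [0.6291 0.269 ] [0.0267 0.8815] 60.55646896362305
comp [336.4  18.4] 2897 mean [ 0.9328 -0.1253  0.1821] zmax 0.2599 [0.1781 0.2365] rect [ 0.9543 -0.0876] [0.2613 0.0068] 60.17656326293945
comp [199.7 226.6] 1297 mean [0.4893 0.1495 0.1455] zmax 0.1563 [0.1467 0.1503] rect [0.4939 0.1506] [0.0581 0.1921] 32.08241271972656
comp [256.6 264.1] 221 mean [0.4115 0.0315 0.164 ] zmax 0.1783 [0.1726 0.1755] rect [0.4117 0.0322] [0.0545 0.0264] 86.2384262084961
side bench z -0.0004874865827746019
red [395.5 174. ] 12 [0.5239 0.1324 0.125 ]
yellow [402.5 177.2] 10 [0.5376 0.1326 0.125 ]
green [408.8 182.6] 5 [0.5523 0.1279 0.125 ]
blue [413.  188.5] 8 [0.5643 0.1205 0.125 ]
blue [386.1 205.5] 57 [0.5418 0.0649 0.125 ]
blue [386.2 213.2] 12 [0.5495 0.0513 0.125 ]
comp [517.2 142.4] 20214 mean [0.6652 0.2535 0.1921] zmax 0.26 [0.1915 0.2478] rect [0.5983 0.2874] [0.0272 0.807 ] 60.65185546875
comp [384.3 159.1] 1391 mean [0.4964 0.138  0.1443] zmax 0.1561 [0.1457 0.1488] rect [0.4933 0.1506] [0.0565 0.1939] 31.9808406829834
comp [310.7 176. ] 358 mean [0.4158 0.0273 0.1613] zmax 0.1759 [0.1685 0.174 ] rect [0.413  0.0263] [0.0425 0.0267] 87.30793762207031
comp [409.4 200.2] 28 mean [0.571  0.0925 0.129 ] zmax 0.1321 [0.1298 0.1311] rect [0.5707 0.0923] [0.0053 0.0174] 17.4580020904541
comp [591.4 428.7] 974 mean [ 0.9253 -0.1358  0.1922] zmax 0.2598 [0.192  0.2467] rect [ 0.9363 -0.1168] [0.192  0.0005] 60.01491928100586
```

```bash
python3 - <<'E'
from h import *
F={n:pickle.load(open(n+'.pkl','rb')) for n in('top','side')}
D=np.array([[[.5239,.1324],[.5376,.1326],[.5523,.1279],[.5643,.1205]],[[.5239,.1324],[.5377,.1312],[.5520,.1269],[.5633,.1197]]]).mean(0)
K=[]
for n,f in F.items():
    C=cloud(f);v=f['image'].max(-1);P=C[(C[...,2]>.165)&(C[...,2]<.18)&(np.hypot(C[...,0]-.413,C[...,1]-.029)<.03)]
    c,rad=cv2.minEnclosingCircle(P[P[:,2]>.170][:,:2].astype(np.float32));print(n,'knob',np.round(c,4),rad,np.percentile(P[:,2],[50,95]));K.append(c)
K=np.mean(K,0)
q=np.radians([15,30,45,60]);L=np.r_[np.c_[-.055*np.cos(q),.055*np.sin(q)],[[0,-.125]]*2]
W=np.r_[D,[K]*2]
A=L-L.mean(0);B=W-W.mean(0);th=np.arctan2((A[:,0]*B[:,1]-A[:,1]*B[:,0]).sum(),(A*B).sum())
R=np.array([[np.cos(th),-np.sin(th)],[np.sin(th),np.cos(th)]]);t=W.mean(0)-R@L.mean(0)
print('th',th,np.degrees(th),'spindle',t,'res mm',((L@R.T+t-W)*1e3).round(1).tolist())
print('knob0',R@[0,-.125]+t)
for n,f in F.items():
    C=cloud(f);b=f['image'].max(-1);X=(C[...,:2]-t)@R
    m=(C[...,2]>.128)&(C[...,2]<.165)&(X[...,0]<-.095)&(X[...,0]>-.19)&(abs(X[...,1])<.02)&(f['depth']>0)
    P=X[m];bb=b[m];P=P[C[m][:,2]>.143]
    for a in(-.1,-.12,-.14,-.16):
        s=P[abs(P[:,0]-a)<.008];print(n,a,len(s),np.percentile(s[:,1],[3,50,97]).round(4))
    print('far end',P[:,0].min(), 'z',np.percentile(C[m][:,2],[50,95]))
E
```

```text
top knob [0.4124 0.033 ] 0.013695841655135155 [0.17367574 0.17635488]
side knob [0.4125 0.0334] 0.014536733739078045 [0.17250616 0.1750366 ]
th -1.208111241277064 -69.21967530748687 spindle [0.52926335 0.07752095] res mm [[-0.2, -0.2], [0.4, -0.1], [-0.3, 0.3], [0.2, 0.0], [-0.1, -0.0], [-0.1, -0.0]]
knob0 [0.4123949  0.03317271]
top -0.1 60 [-0.0103 -0.0031  0.0074]
top -0.12 63 [-0.0094 -0.003   0.0042]
top -0.14 66 [-0.0098 -0.0037  0.0044]
top -0.16 64 [-0.0101 -0.0041  0.0048]
far end -0.17065649646317058 z [0.14836894 0.15139271]
side -0.1 59 [-0.0102 -0.0014  0.007 ]
side -0.12 65 [-0.0091 -0.0015  0.0056]
side -0.14 59 [-0.0095 -0.0021  0.0053]
side -0.16 53 [-0.0099 -0.0022  0.0051]
far end -0.17063235768520799 z [0.14773091 0.15018072]
```

```bash
cat >> h.py <<'E'
from scipy.spatial.transform import Rotation as Ro
th=-1.2081;S=np.array([.5293,.0775]);Rb=np.array([[np.cos(th),-np.sin(th)],[np.sin(th),np.cos(th)]])
def lev(q,out,left):  # world xy
    q=np.radians(q);o=np.array([-np.cos(q),np.sin(q)]);l=np.array([-o[1],o[0]]);return S+Rb@(out*o+left*l)
def down(xdir,pitch=0): # tool pose with x along xdir, z down, then turned about its own y
    x=np.r_[xdir,0]/np.linalg.norm(xdir);z=np.array([0,0,-1.]);return Ro.from_matrix(np.c_[x,np.cross(z,x),z])*Ro.from_euler('y',pitch,degrees=True)
def rel(o,p,R):
    A=Ro.from_rotvec(o['orientation']);return (A.inv().apply(np.array(p)-o['tcp_pos'])*1e3).round(1).tolist()+(A.inv()*R).as_rotvec().round(3).tolist()
E
python3 - <<'E'
from h import *
from bench import r
o=r.get_obs()
hd=lev(0,1,0)-S;R=down(hd)
print(rel(o,[.5,-.25,.26],R),lev(0,.12,.004))
print(rel(o,[*lev(0,.12,.004),.23],R))
E
```

```text
[362.0, -248.6, -29.2, -0.001, -0.001, -1.531] [0.48298465 0.18827404]
[518.1, -658.4, 1.4, -0.001, -0.001, -1.531]
```

{"fn": "step_arm", "kwargs": {"moves": [[362,-249,-29,0,0,-1.531,85],[362,-249,-29,0,0,-1.531,85],[362,-249,-29,0,0,-1.531,85],[362,-249,-29,0,0,-1.531,85],[362,-249,-29,0,0,-1.531,85],[362,-249,-29,0,0,-1.531,85],[362,-249,-29,0,0,-1.531,85],[362,-249,-29,0,0,-1.531,85]]}}

```text
clock: 0.9
tcp_pos: [0.4789, -0.2821, 0.2576]
orientation: [-2.179, -2.263, 0.0]
contact_force: [1.6, -1.2, -0.1]
grip_width: 0.085
gripper_force: 0.0
```

```bash
cat > p.py <<'E'
from h import *
from bench import r
o=r.get_obs();print(o['clock'],o['tcp_pos'].round(4),o['joints'].round(2))
print(rel(o,[*lev(0,.12,.004),.23],down(lev(0,1,0)-S)))
E
python3 p.py
```

```text
0.9 [ 0.4789 -0.2821  0.2576] [ 0.72  0.28 -0.36  1.79  0.11  1.09  0.35]
[469.9, 21.9, 27.6, -0.0, -0.0, -0.325]
```

{"fn": "step_arm", "kwargs": {"moves": [[470,22,27,0,0,-0.325,85],[470,22,27,0,0,-0.325,85],[470,22,27,0,0,-0.325,85],[470,22,27,0,0,-0.325,85],[470,22,27,0,0,-0.325,85],[470,22,27,0,0,-0.325,85],[470,22,27,0,0,-0.325,85],[470,22,27,0,0,-0.325,85]]}}

```text
clock: 1.7
tcp_pos: [0.4839, 0.117, 0.2346]
orientation: [1.792, 2.58, -0.0]
contact_force: [0.8, -0.5, 0.9]
grip_width: 0.0851
gripper_force: 0.0
```

```bash
python3 p.py
```

```text
1.7 [0.4839 0.117  0.2346] [ 0.21  0.25 -0.66  1.93  0.18  1.02 -0.17]
[67.1, 24.0, 4.5, -0.0, 0.0, -0.006]
```

{"fn": "step_arm", "kwargs": {"moves": [[67,24,4.5,0,0,-0.006,85],[67,24,4.5,0,0,-0.006,85],[67,24,4.5,0,0,-0.006,85],[67,24,4.5,0,0,-0.006,85]]}}

```text
clock: 2.1
tcp_pos: [0.4832, 0.1861, 0.2298]
orientation: [-1.783, -2.586, 0.002]
contact_force: [-0.3, -0.4, -0.2]
grip_width: 0.0849
gripper_force: 0.0
```

```bash
python3 p.py; python3 - <<'E'
from h import *
from bench import r
f=r.grab_frame('wrist');cv2.imwrite('pics/w1.png',f['image'][:,:,::-1]);pickle.dump(f,open('w1.pkl','wb'))
E
```

```text
2.1 [0.4832 0.1861 0.2298] [ 0.09  0.29 -0.69  1.89  0.22  1.03 -0.32]
[2.1, 0.6, -0.2, -0.001, 0.0, 0.001]
```

View pics/w1.png

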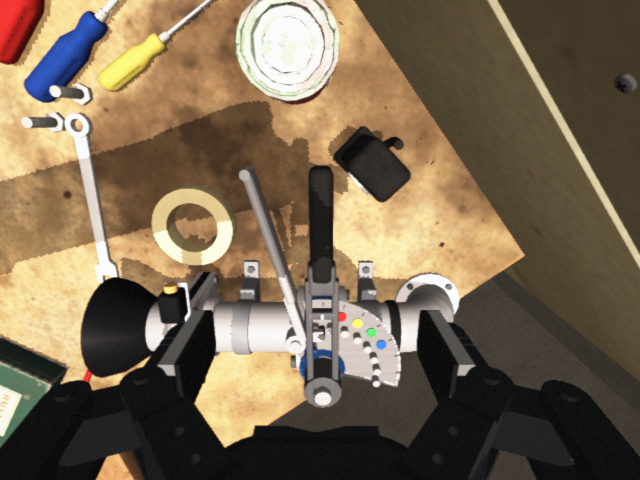

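The wrist view shows the handle upright at column 320 and the trigger to its left, between the fingers. Red (340,317) is the first dot beside the lever, with yellow, green and blue beyond it, so the setting is 15°. Next I lower over the handle.

{"fn": "step_arm", "kwargs": {"moves": [[1,1,35,0,0,0,85],[1,1,70,0,0,0,85],[1,1,100,0,0,0,85],[1,1,112,0,0,0,85],[1,1,112,0,0,0,85]]}}

```text
clock: 2.65
tcp_pos: [0.4834, 0.1859, 0.117]
orientation: [-1.786, -2.583, 0.005]
contact_force: [0.7, 0.1, 0.4]
grip_width: 0.0848
gripper_force: 0.0
```

{"fn": "step_arm", "kwargs": {"grip_force": 30, "moves": [[0,0,0,0,0,0,40],[0,0,0,0,0,0,30],[0,0,0,0,0,0,15],[0,0,0,0,0,0,15],[0,0,0,0,0,0,15],[0,0,0,0,0,0,15]]}}

```text
clock: 3.25
tcp_pos: [0.4861, 0.1887, 0.12]
orientation: [1.784, 2.583, 0.006]
contact_force: [-0.4, -0.2, 6.0]
grip_width: 0.0231
gripper_force: 31.4
```

```bash
python3 - <<'E'
from h import *
from bench import r
o=r.get_obs();print(o['clock'],o['tcp_pos'].round(4),o['gripper_force'],o['contact_force'],lev(0,.12,.004))
# rows about the spindle, from actual pose
A=Ro.from_rotvec(o['orientation'])
for d in(4,8,12,15,16):
    T=Ro.from_euler('z',-d,degrees=True);c=np.r_[S,o['tcp_pos'][2]]
    print(d,rel(o,T.apply(o['tcp_pos']-c)+c,T*A))
E
```

```text
3.25 [0.4861 0.1887 0.12  ] 31.41631007194519 [-0.42932808 -0.15235691  6.01202687] [0.48298465 0.18827404]
4 [-0.2, 8.3, 0.0, -0.0, -0.0, 0.07]
8 [-1.0, 16.6, 0.1, -0.0, -0.001, 0.14]
12 [-2.4, 24.8, 0.1, -0.0, -0.001, 0.209]
15 [-3.8, 30.9, 0.1, -0.0, -0.001, 0.262]
16 [-4.3, 32.9, 0.2, -0.0, -0.001, 0.279]
```

{"fn": "step_arm", "kwargs": {"moves": [[0,4,0,0,0,0.035,15],[0,8,0,0,0,0.07,15],[-1,16.5,0,0,0,0.14,15],[-2.4,25,0,0,0,0.21,15],[-4,31,0,0,0,0.262,15],[-4,31,0,0,0,0.262,15],[-4,31,0,0,0,0.262,15]]}}

```text
clock: 3.95
tcp_pos: [0.5164, 0.1962, 0.12]
orientation: [2.106, 2.329, 0.007]
contact_force: [-1.1, 0.0, 6.8]
grip_width: 0.0228
gripper_force: 31.6
```

```bash
python3 - <<'E'
from h import *
from bench import r
o=r.get_obs();d=Rb.T@(o['tcp_pos'][:2]-S);print(o['tcp_pos'],o['contact_force'],np.degrees(np.arctan2(d[1],-d[0])),lev(15,.12,.004))
E
```

```text
[0.51637571 0.19623791 0.12002062] [-1.06213395  0.01361531  6.8087903 ] 14.568938607425936 [0.51323324 0.1964868 ]
```

{"fn": "step_arm", "kwargs": {"moves": [[0,0,0,0,0,0,50],[0,0,0,0,0,0,85],[0,0,0,0,0,0,85],[0,0,0,0,0,0,85],[0,0,0,0,0,0,85],[0,0,0,0,0,0,85]]}}

```text
clock: 4.55
tcp_pos: [0.5148, 0.1951, 0.1184]
orientation: [2.106, 2.33, 0.001]
contact_force: [-0.4, 0.4, 0.4]
grip_width: 0.0846
gripper_force: 0.0
```

{"fn": "step_arm", "kwargs": {"moves": [[0,0,-30,0,0,0,85],[0,0,-70,0,0,0,85],[0,0,-110,0,0,0,85],[0,0,-120,0,0,0,85]]}}

```text
clock: 4.95
tcp_pos: [0.5166, 0.1966, 0.243]
orientation: [2.104, 2.328, 0.011]
contact_force: [0.4, -0.3, 0.9]
grip_width: 0.0848
gripper_force: 0.0
```

```bash
python3 - <<'E'
from h import *
from bench import r
o=r.get_obs();print(o['clock'],o['tcp_pos'],o['joints'].round(2))
f=r.grab_frame('wrist');g=r.grab_frame('side');cv2.imwrite('pics/w2.png',np.hstack([f['image'][100:420,150:500],cv2.resize(g['image'][90:250,300:450],(300,320))])[:,:,::-1])
kn=S+Rb@[0,-.125];rad=kn/np.linalg.norm(kn);print(kn)
for p in(0,15,-15): print(p,rel(o,[*kn,.235],down(rad,p)))
for p in(15,): print(p,rel(o,[*kn,.235],down(-rad,p)))
E
```

```text
4.95 [0.51658103 0.19655732 0.24296992] [ 0.02  0.32 -0.61  1.81  0.21  1.07 -0.57]
[0.41243205 0.03315045]
0 [-152.1, -120.2, 6.8, 0.004, -0.008, 1.592]
15 [-152.1, -120.2, 6.8, -0.204, 0.196, 1.582]
-15 [-152.1, -120.2, 6.8, 0.212, -0.211, 1.581]
15 [-152.1, -120.2, 6.8, 0.21, 0.211, -1.539]
```

View pics/w2.png

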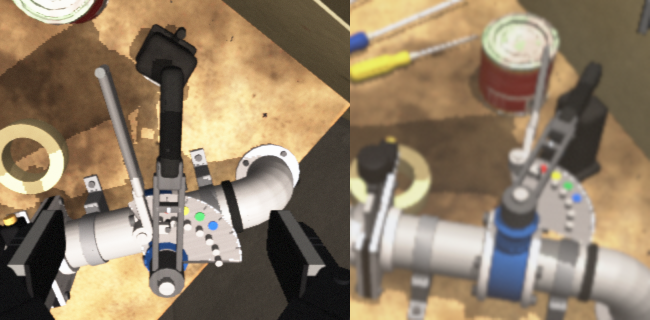

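Red lies in the sight window, the other dots are clear of it, and the trigger stands out again on the left. Next is the knob. It is slightly inside the tool-down reach, so I tilt the tool 12°.

```bash
cat > k.py <<'E'
from h import *
from bench import r
o=r.get_obs();print(o['clock'],o['tcp_pos'].round(4),o['joints'].round(2),o['contact_force'].round(1),o['grip_width'])
kn=S+Rb@[0,-.125];R=down(kn,-12);z=R.apply([0,0,1])
for h in(.260,.163,.213,.2155): print(h,rel(o,np.r_[kn,h]+.019*z,R))
E
python3 k.py
```

```text
5.05 [0.5156 0.1956 0.2402] [ 0.02  0.32 -0.61  1.81  0.21  1.06 -0.57] [ 0.1  0.9 -0.2] 0.0846592891358955
0.26 [-151.2, -122.9, -1.9, 0.169, -0.167, 1.585]
0.163 [-151.2, -123.3, 95.1, 0.169, -0.167, 1.585]
0.213 [-151.2, -123.1, 45.1, 0.169, -0.167, 1.585]
0.2155 [-151.2, -123.1, 42.6, 0.169, -0.167, 1.585]
```

{"fn": "step_arm", "kwargs": {"moves": [[-151,-123,-5,0.169,-0.167,1.585,85],[-151,-123,-5,0.169,-0.167,1.585,85],[-151,-123,-5,0.169,-0.167,1.585,85],[-151,-123,-5,0.169,-0.167,1.585,85],[-151,-123,-5,0.169,-0.167,1.585,85],[-151,-123,-5,0.169,-0.167,1.585,85],[-151,-123,-5,0.169,-0.167,1.585,85],[-151,-123,-5,0.169,-0.167,1.585,85]]}}

```text
clock: 5.85
tcp_pos: [0.4063, 0.032, 0.2417]
orientation: [3.035, 0.736, -0.268]
contact_force: [-0.7, 0.9, -0.2]
grip_width: 0.085
gripper_force: 0.0
```

```bash
python3 k.py
```

```text
5.85 [0.4063 0.032  0.2417] [ 0.16  0.15 -0.43  2.01  0.07  1.17 -1.4 ] [-0.7  0.9 -0.2] 0.0850416361316451
0.26 [2.3, 0.3, -0.1, 0.042, -0.035, 0.392]
0.163 [18.5, 3.4, 95.4, 0.042, -0.035, 0.392]
0.213 [10.2, 1.8, 46.2, 0.042, -0.035, 0.392]
0.2155 [9.8, 1.7, 43.7, 0.042, -0.035, 0.392]
```

{"fn": "step_arm", "kwargs": {"moves": [[2,0,0,0.042,-0.035,0.392,85],[2,0,0,0.042,-0.035,0.392,85],[2,0,0,0.042,-0.035,0.392,85],[2,0,0,0.042,-0.035,0.392,85],[2,0,0,0.042,-0.035,0.392,85]]}}

```text
clock: 6.35
tcp_pos: [0.4084, 0.0331, 0.2418]
orientation: [3.114, 0.139, -0.326]
contact_force: [-0.5, 0.4, -0.2]
grip_width: 0.0853
gripper_force: 0.0
```

```bash
python3 k.py
```

```text
6.35 [0.4084 0.0331 0.2418] [ 0.14  0.17 -0.39  1.99  0.03  1.2  -1.75] [-0.5  0.4 -0.2] 0.0853317683154181
0.26 [0.2, 0.3, 0.4, 0.001, -0.001, 0.009]
0.163 [20.3, 0.4, 95.3, 0.001, -0.001, 0.009]
0.213 [9.9, 0.3, 46.4, 0.001, -0.001, 0.009]
0.2155 [9.4, 0.3, 43.9, 0.001, -0.001, 0.009]
```

{"fn": "step_arm", "kwargs": {"moves": [[7,0.3,32,0,0,0.009,85],[14,0.3,65,0,0,0.009,85],[18,0.4,85,0,0,0.009,85],[20,0.4,95,0,0,0.009,85],[20,0.4,95,0,0,0.009,85]]}}

```text
clock: 6.85
tcp_pos: [0.4081, 0.033, 0.1448]
orientation: [3.113, 0.123, -0.327]
contact_force: [-0.2, 0.6, 0.9]
grip_width: 0.0852
gripper_force: 0.0
```

{"fn": "step_arm", "kwargs": {"grip_force": 40, "moves": [[0,0,0,0,0,0,40],[0,0,0,0,0,0,25],[0,0,0,0,0,0,20],[0,0,0,0,0,0,20],[0,0,0,0,0,0,20],[0,0,0,0,0,0,20]]}}

```text
clock: 7.45
tcp_pos: [0.4096, 0.0335, 0.1463]
orientation: [3.115, 0.121, -0.321]
contact_force: [-0.1, 2.2, 3.1]
grip_width: 0.0267
gripper_force: 39.6
```

```bash
python3 k.py
```

```text
7.45 [0.4096 0.0335 0.1463] [ 0.11  0.3  -0.38  2.08  0.09  0.98 -1.81] [-0.1  2.2  3.1] 0.026698872614953333
0.26 [-20.6, 0.6, -92.9, -0.0, -0.004, -0.003]
0.163 [-0.8, 0.6, 2.0, -0.0, -0.004, -0.003]
0.213 [-11.0, 0.6, -46.9, -0.0, -0.004, -0.003]
0.2155 [-11.5, 0.6, -49.3, -0.0, -0.004, -0.003]
```

{"fn": "step_arm", "kwargs": {"moves": [[-2,0,-9.8,0,0,0,20],[-4,0,-19.6,0,0,0,20],[-6,0,-29,0,0,0,20],[-6,0,-29,0,0,0,20]]}}

```text
clock: 7.85
tcp_pos: [0.4096, 0.0335, 0.1767]
orientation: [3.114, 0.121, -0.321]
contact_force: [-1.1, 2.8, 8.1]
grip_width: 0.0267
gripper_force: 42.1
```

{"fn": "step_arm", "kwargs": {"moves": [[-0.4,0,-2,0,0,0,20],[-0.8,0,-4,0,0,0,20],[-0.8,0,-4,0,0,0,20]]}}

```text
clock: 8.15
tcp_pos: [0.4096, 0.0334, 0.1799]
orientation: [3.114, 0.121, -0.322]
contact_force: [1.3, 4.7, 2.3]
grip_width: 0.0268
gripper_force: 41.6
```

{"fn": "step_arm", "kwargs": {"moves": [[-0.2,0,-1,0,0,0,20],[-0.4,0,-2,0,0,0,20],[-0.4,0,-2,0,0,0,20]]}}

```text
clock: 8.45
tcp_pos: [0.4095, 0.0335, 0.1816]
orientation: [3.114, 0.121, -0.322]
contact_force: [1.5, 5.1, -1.8]
grip_width: 0.0269
gripper_force: 41.3
```

{"fn": "step_arm", "kwargs": {"moves": [[-0.2,0,-1,0,0,0,20],[-0.3,0,-1.5,0,0,0,20],[-0.3,0,-1.5,0,0,0,20]]}}

```text
clock: 8.75
tcp_pos: [0.4095, 0.0335, 0.1826]
orientation: [3.115, 0.121, -0.322]
contact_force: [3.0, 5.6, -5.8]
grip_width: 0.0269
gripper_force: 40.9
```

{"fn": "step_arm", "kwargs": {"moves": [[-0.2,0,-1,0,0,0,20],[-0.3,0,-1.5,0,0,0,20],[-0.3,0,-1.5,0,0,0,20]]}}

```text
clock: 9.05
tcp_pos: [0.4095, 0.0335, 0.1834]
orientation: [3.115, 0.122, -0.322]
contact_force: [4.8, 6.5, -13.4]
grip_width: 0.0268
gripper_force: 40.4
```

```bash
cat > c.py <<'E'
from h import *
from bench import r
for n in('side','top'):
    f=r.grab_frame(n);pickle.dump(f,open(n+'2.pkl','wb'));C=cloud(f);kn=S+Rb@[0,-.125]
    X=C-np.r_[kn,0];L=X[...,:2]@Rb
    m=(abs(L[...,1])<.004)&(L[...,0]>-.035)&(L[...,0]<.035)&(f['depth']>0)&(C[...,2]>.08)
    P=np.c_[L[m][:,0],C[m][:,2]];print(n,[(a,np.percentile(P[abs(P[:,0]-a/1e3)<.004][:,1],[10,50,90]).round(4).tolist()) for a in range(-32,33,8) if (abs(P[:,0]-a/1e3)<.004).any()])
E
python3 c.py
```

```text
side [(-32, [0.0949, 0.1077, 0.1349]), (-24, [0.0924, 0.1147, 0.1442]), (-16, [0.0977, 0.1277, 0.1476]), (-8, [0.0946, 0.116, 0.1483]), (0, [0.0962, 0.1319, 0.2097]), (8, [0.1014, 0.1428, 0.3932]), (16, [0.1098, 0.1721, 0.3943]), (24, [0.1163, 0.2004, 0.3889]), (32, [0.1038, 0.3203, 0.3699])]
top [(-24, [0.5706, 0.583, 0.5859]), (-16, [0.5892, 0.5933, 0.5976]), (-8, [0.5992, 0.603, 0.6063]), (0, [0.6047, 0.6068, 0.6109]), (8, [0.6081, 0.6102, 0.6129]), (16, [0.6086, 0.6109, 0.6138]), (24, [0.6069, 0.6102, 0.6129]), (32, [0.6039, 0.6068, 0.6103])]
```

{"fn": "step_arm", "kwargs": {"moves": [[-0.3,0,-1.5,0,0,0,20],[-0.6,0,-3,0,0,0,20],[-0.6,0,-3,0,0,0,20]]}}

```text
clock: 9.45
tcp_pos: [0.4093, 0.0335, 0.1844]
orientation: [3.116, 0.122, -0.322]
contact_force: [10.6, 6.9, -33.7]
grip_width: 0.0269
gripper_force: 42.6
```

{"fn": "step_arm", "kwargs": {"moves": [[0.4,0,2,0,0,0,20],[0.8,0,4,0,0,0,20],[0.8,0,4,0,0,0,20]]}}

```text
clock: 9.75
tcp_pos: [0.4095, 0.0335, 0.183]
orientation: [3.115, 0.121, -0.323]
contact_force: [3.5, 5.3, -7.0]
grip_width: 0.0267
gripper_force: 45.5
```

{"fn": "step_arm", "kwargs": {"moves": [[0,0,0,0,0,0,50],[0,0,0,0,0,0,85],[0,0,0,0,0,0,85],[0,0,0,0,0,0,85],[0,0,0,0,0,0,85],[0,0,0,0,0,0,85]]}}

```text
clock: 10.35
tcp_pos: [0.4092, 0.033, 0.1836]
orientation: [3.114, 0.121, -0.323]
contact_force: [-0.7, 0.2, -0.0]
grip_width: 0.085
gripper_force: 0.0
```

{"fn": "step_arm", "kwargs": {"moves": [[-6,0,-29,0,0,0,85],[-12,0,-58,0,0,0,85],[-16,0,-80,0,0,0,85],[-24,0,-120,0,0,0,85],[100,-150,-130,0,0,0,85],[100,-150,-130,0,0,0,85],[100,-150,-130,0,0,0,85],[100,-150,-130,0,0,0,85]]}}

```text
clock: 11.15
tcp_pos: [0.5228, 0.1942, 0.29]
orientation: [3.114, 0.121, -0.322]
contact_force: [0.3, -0.5, 0.3]
grip_width: 0.0849
gripper_force: 0.0
```

```bash
python3 k.py; python3 - <<'E'
from h import *
from bench import r
for n in('side','top','wrist'):
    f=r.grab_frame(n);cv2.imwrite(f'pics/{n}3.png',f['image'][:,:,::-1]);C=cloud(f);kn=S+Rb@[0,-.125]
    m=(np.hypot(*(C[...,:2]-kn).transpose(2,0,1))<.014)&(f['depth']>0)&(C[...,2]>.15)&(C[...,2]<.25)
    print(n,m.sum(),np.percentile(C[m][:,2],[50,80,95]) if m.any() else '')
a,b=[cv2.imread(f'pics/{n}3.png') for n in('side','top')]
cv2.imwrite('pics/c3.png',np.hstack([cv2.resize(a[110:270,270:450],(405,360)),cv2.resize(b[150:310,140:300],(360,360))]))
E
```

```text
11.15 [0.5228 0.1942 0.29  ] [-0.09  0.39 -0.46  1.6   0.08  1.38 -2.04] [ 0.3 -0.5  0.3] 0.08485547612568987
0.26 [-113.8, 152.0, 73.6, -0.0, -0.003, -0.003]
0.163 [-94.0, 152.0, 168.5, -0.0, -0.003, -0.003]
0.213 [-104.2, 152.0, 119.6, -0.0, -0.003, -0.003]
0.2155 [-104.7, 152.0, 117.1, -0.0, -0.003, -0.003]
side 353 [0.20545932 0.20866313 0.20996994]
top 181 [0.20898997 0.21030806 0.21165947]
wrist 1436 [0.1793179  0.20984935 0.2105715 ]
```

View pics/c3.png

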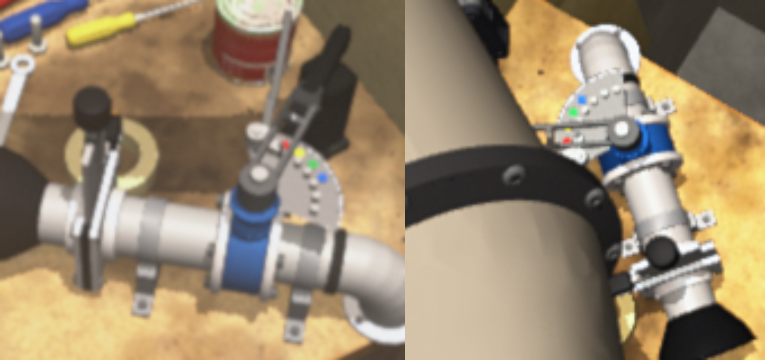

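```bash
python3 - <<'E'
from h import *
from bench import r
f=r.grab_frame('side');C=cloud(f);L=(C[...,:2]-S)@Rb;q=np.radians(15)
o=np.array([-np.cos(q),np.sin(q)]);l=np.array([-o[1],o[0]]);a=L@o;b=L@l
m=(C[...,2]>.14)&(C[...,2]<.155)&(f['depth']>0)
for c in(.1,.12,.14,.16):
    s=np.sort(b[m&(abs(a-c)<.004)&(abs(b)<.07)]);h=s[abs(s)<.016];t=s[s>.02];print(c,np.percentile(h,[5,95]).round(4),t.round(3)[[0,-1]] if len(t) else '')
E
```

```text
0.1 [-0.0115  0.0058] [0.023 0.031]
0.12 [-0.0101  0.0037] [0.029 0.035]
0.14 [-0.0099  0.003 ] [0.034 0.04 ]
0.16 [-0.0103  0.0035] [0.038 0.045]
```

```bash
python3 -c "
from bench import r
print(r.hand_in())"
```

```text
the job is handed in; nothing more can be done
None
```

The job is handed in: I measured the gate at its 50 mm caught height, the lever about 1° off the red-dot notch (15°) with the trigger released, and the arm clear of everything; the judge gave no verdict.

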